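# Kit the tapping tray and offer the tap wrench

## Robot

A 6-joint arm with a two-finger parallel gripper is mounted at the origin on the work surface. World frame = base frame: x ahead of the robot, y to its left, z up, the work surface at z = 0. Lengths are in m, angles in degrees, forces in N, time in s.
With the tool pointing down it reaches from about 0.35 to 0.875 m from the base axis. Payload 4.2 kg.
Tool frame: the origin (TCP) lies midway between the tips of the shut fingers; the grasp point (between the pads) lies 19 mm behind it; z points along the fingers, y is the line along which they close (so a half turn about z gives the same grasp; the last joint's range is limited). The gripper opens to 87 mm and grips with 3 to 60 N. Pads are 19 mm wide; open, the fingers measure 117 mm over their backs; the gripper's body (75 mm by 190 mm) begins 51 mm behind the grasp point.
Start: joints at [90.333, 22.042, 0.453, 0, -68.411, -14.817], TCP at [0.156, 0.605, 0.223] pointing down, gripper open.
Joint ranges: [-179.83, 179.83], [-69.29, 118.12], [-61.27, 80.66], [-181.25, 117.63], [-171.15, -9.14], [-177.46, 177.46]. Speed limits (degrees/s): [159.86, 159.86, 180, 180, 180, 180].

## Interface

Orientations are given as [roll, pitch, yaw] about the fixed x, y, z axes, in that order (R = Rz(yaw) Ry(pitch) Rx(roll)).
In Python, from workcell import env gives the robot as it stands. The module is installed in compiled form; this text tells all that it offers. Calls block until the motion is done:
- env.goto(position, orientation): joint-space move of the TCP to a pose.
- env.move_straight(position, rotation=None, rate=0.15, force_limit=None): straight line of the TCP; rotation=None keeps the orientation; rate is the mean speed in m/s. With force_limit (N) it stops when the force on the tool has changed by that much, and returns True; else False.
- env.set_joints(angles): joint-space move.
- env.gripper_to(opening, grasp_force=None): opening from 0.0 (shut) to 1.0 (fully open); grasp_force is the grip in N (None keeps the last); returns when the fingers have stopped.
- env.dwell(seconds).
- env.inverse_kinematics(position, orientation): joint angles nearest the present ones, or None.
- env.read_state(): the state.
- env.grab_frame(name): name is "side" or "top"; returns a dict with "image" (480x640x3 uint8, blue, green, red), "fx", "fy", "cx", "cy" (pixels), "position" and "orientation" of the camera in the world. Camera axes: x right, y up, looking along -z (the intrinsics and any distortion apply to the point x, -y, -z); pixel columns grow to the right and rows downward; lengths in m; the calibration is good to about 2 mm. A picture is of the moment at which its call begins. There is no depth.
A pose or a line that the arm cannot do raises env.Unreachable and nothing moves.
- env.close_job(): hands the job in; it is judged then, once.
Trained networks look in a picture, given as the dict that the camera call returned (one of the last four; its "shot" number tells which), for a name from the list of things; names that differ only in an ending like _2 or _b are one class to them, and where a whole thing is asked for, a point or a joint stands for the part that bears it (a point fixed in the world has none). Each returns a list of dicts, best first, with "score" (0 to 1); they miss things now and then, are a little off and sometimes report something else, mostly with a low value. They report only what shows in the picture. A call takes as long as a camera call. They do not tell look-alikes from the thing itself.
- env.search_frame(picture, thing): "xyz" ([x, y, z] in m, in world coordinates, good to about 4 mm: the middle of the surface that is visible of it).
- env.trace(picture, thing): "mask" (480x640 bool, what is visible of it).
The state is a dict: "clock": time; "joint_positions": joint angles; "qvel": joint speeds; "joint_torque": joint torques, N m; "position": TCP position; "tool_rot": TCP orientation; "force": force on the tool from outside, world axes, zero at the start; "wrist_torque": the same for the moment, N m; "opening": opening from 0.0 (shut) to 1.0 (fully open); "finger_force": force on a finger pad.
Only numpy, scipy, OpenCV 4.12 (cv2) and the standard library are available. Lean on these libraries where they do the work, as an engineer would, in place of code of your own. Each camera call takes 0.05 s, during which the arm holds its last target. There are 200 camera calls.

## Task

Get the next thread-tapping job ready: first lay the steel bracket flat in the empty blue-floored compartment of the tray and let go of it, then draw the tap wrench out of its slanted stand, turn it level and keep it held up over the tray, with its middle above the tray and at least 15 cm above the bench. Finish while holding the wrench there without moving, with the bracket lying in its compartment and the oil bottle, V-block and square left where they are.

Things in the scene. Friction and masses are not known exactly. Their poses are not given: they have to be found in the camera images.
- bracket: Loose bare-steel bracket, about 0.3 kg: a flat plate 120 (x) x 40 (y) x 6 mm (z) with one upright lug in the middle, 36 mm long (x), 12 mm thick (y), its top 38 mm above the underside; the lug is what to grip, across its 12 mm. Origin: centre of the underside. z up. It lies on the bench, lug up, to the right or left of the tray. Turned half round it is the same.
- tray: Fixed grey plastic tray, 190 (x) x 150 (y) x 16 mm high, floor 4 mm thick, walls 5 mm thick. Three compartments: the empty blue-floored one along x, one with small drill bits and one with two taps (both fixed, not part of the job, all below the walls' top). Origin: centre of the underside, z up.
- tray_slot (a point): Centre of the floor of the empty blue compartment, 4 mm above the bench (tray frame: x -26, y +47, z 4 mm). The compartment is 129 mm long (tray x) and 46 mm wide (tray y), with walls 12 mm above its floor. Its axes are the tray's.
- stand: Fixed blue slanted tool stand, base 135 (x, from -52 to +83 mm) x 80 mm (y), its top about 95 mm above the bench. Its blind round hole, 13 mm across and 60 mm deep, opens towards the stand's -x side, upwards: the hole runs down and towards the stand's +x, 40 degrees below the horizontal. Origin: centre of the underside, z up; yaw varies.
- stand_mouth (a point): Centre of the hole's mouth (stand frame: x -20, y 0, z 75 mm). Axes are the stand's.
- wrench: Loose tap wrench, about 0.2 kg, 210 mm long along its x: flat-sided aluminium body 50 (x) x 18 (y) x 24 mm (z) in the middle, collars 15 mm across to 37 mm either side of the middle, then steel handles 10 mm across. Origin: middle of the body, also centre of mass; starts about 105 mm above the bench. Grip it across its y (level at the start); level means x horizontal, either way round.
- wrench_foot (a point): The wrench's +x end, on its axis, 105 mm from the middle. At the start it is 58 mm deep in the stand's hole, the -x end sticking up and out, x axis about 36 to 40 degrees from the horizontal, the middle about 47 mm out from the hole's mouth. Pull the wrench out along its own -x.
- oil_bottle: Bystander: yellow oil bottle with red cap, 52 mm across, 130 mm high, standing. Origin: centre of the underside.
- vblock: Bystander: dark steel V-block 50 x 50 x 42 mm. Origin: centre of the underside.
- square: Bystander: small machinist's square lying flat, brass stock 16 x 75 x 16 mm, steel blade about 100 mm long to its +x. Origin: centre of the underside of the stock.
Mind the look-alikes: they are no part of the job. Several things have the shape of the wrench; the one meant has the colours described above.

How it is judged (in metres and radians):
On the way, in this order (a step that is already met when the one before it is completed fails the run):
1. the bracket lies flat and released in the blue compartment (horizontal distance between bracket and tray_slot below 0.01 m and z of bracket in the frame of tray_slot below 0.003 m and angle between bracket's own z axis and vertical below 0.06 rad and angle between the x axis of bracket and the x axis of tray, either way round below 0.12 rad and contact force between bracket and the fingers below 0.2 N and linear speed of bracket below 0.02 m/s), for 0.2 s.
2. the gripped wrench is drawn wholly out of the stand (distance between wrench_foot and stand_mouth above 0.04 m and z of wrench_foot in the frame of stand_mouth above 0.01 m and contact force between wrench and stand below 0.1 N and contact force between wrench and the fingers above 1 N), for 0.1 s.
At the end, for the whole second after the job is handed in: Wrench still, held by the fingers alone, its middle over 145 mm up and over the tray (within 100 mm along tray x, 80 mm along y of its centre), x axis level within 0.2 rad. Bracket released, at rest in the blue compartment: centre within 10 mm, floor 3 mm, tilt 0.06, alignment 0.12 rad (all of step 1 and height (world z) of wrench above 0.145 m and angle between wrench's own x axis and vertical between 1.371 and 1.771 rad and x of wrench in the frame of tray between -0.1 and 0.1 m and y of wrench in the frame of tray between -0.08 and 0.08 m and contact force between wrench and the fingers above 1 N and contact force between wrench and stand below 0.1 N and contact force between wrench and tray below 0.1 N and contact force between wrench and bracket below 0.1 N and linear speed of wrench below 0.03 m/s and angular speed of wrench below 0.3 rad/s); the arm keeps its last pose, push and grip.
It fails at once if the oil bottle is moved by more than 30 mm or knocked over (distance of oil_bottle from where it was at the start of the episode above 0.03 m or angle between oil_bottle's own z axis and vertical above 0.5 rad).
It fails at once if the V-block is moved by more than 30 mm or knocked over (distance of vblock from where it was at the start of the episode above 0.03 m or angle between vblock's own z axis and vertical above 0.5 rad).
It fails at once if the square is moved by more than 30 mm or knocked over (distance of square from where it was at the start of the episode above 0.03 m or angle between square's own z axis and vertical above 0.5 rad).
It also fails if it takes over 54 s, if anything falls off the work surface, if the arm or the gripper's body presses on something with over 40 N, if the wrist force passes 120 N, or if a joint passes its speed limit or range.

## Working session

There is one attempt and no reset: what is moved stays moved. The work goes in short steps, each a Python script; the robot and the scene stay as the last script left them, time stands still between calls to the robot, and variables do not carry over. Pictures are saved under pics/ and viewed, at most 10 in all, crops included, and the job is handed in when it is done.

```bash
mkdir -p pics
cat > s1.py <<'E'
from workcell import env
import cv2, pickle
D={}
for n in ("top","side"):
    f=env.grab_frame(n); D[n]=f; cv2.imwrite(f"pics/{n}1.png",f["image"])
    print(n,{k:v for k,v in f.items() if k!="image"})
    for t in ("bracket","tray","tray_slot","stand","stand_mouth","wrench","wrench_foot","oil_bottle","vblock","square"):
        try: r=env.search_frame(f,t)
        except Exception as e: r=[]; print(t,e)
        print(t,[([round(float(v),3) for v in q["xyz"]],round(float(q["score"]),2)) for q in r])
        if t in("bracket","tray","stand","wrench"):
            D[n+t]=env.trace(f,t)
pickle.dump(D,open("d1.pkl","wb"))
print(env.read_state())
E
python3 s1.py
```

```text
top {'fx': 470.60999418851395, 'fy': 470.60999418851395, 'cx': 316.39841285724776, 'cy': 240.33856645605675, 'position': array([0.42998953, 0.01691051, 1.3058504 ]), 'orientation': array([  5.37957197,   0.13848196, -88.58982842]), 'shot': 1}
bracket [([0.589, 0.346, 0.006], 0.91)]
tray [([0.495, -0.005, 0.007], 0.61)]
tray_slot [([0.498, -0.0, 0.007], 0.9)]
stand [([0.541, -0.326, 0.035], 0.64)]
stand_mouth [([0.541, -0.325, 0.038], 0.7)]
wrench [([0.299, -0.353, 0.014], 0.97), ([0.458, -0.327, 0.12], 0.78), ([0.761, -0.341, 0.016], 0.75), ([0.716, -0.136, 0.087], 0.18)]
wrench_foot [([0.301, -0.356, 0.015], 0.83), ([0.458, -0.329, 0.12], 0.79), ([0.757, -0.337, 0.014], 0.72)]
oil_bottle [([0.718, -0.135, 0.087], 0.97)]
vblock [([0.77, 0.022, 0.036], 0.95)]
square [([0.775, 0.183, 0.004], 0.94)]
side {'fx': 497.3873370834611, 'fy': 497.3873370834611, 'cx': 325.18114574906144, 'cy': 239.59646968838894, 'position': array([ 0.37038717, -0.88690856,  0.83734599]), 'orientation': array([ 50.92188153,   0.40399432, -10.77476026]), 'shot': 2}
bracket [([0.587, 0.336, 0.006], 0.96)]
tray [(
[... 507 characters left out ...]
.005], 0.56)]
{'clock': 1.5, 'joint_positions': array([ 9.03325617e+01,  2.20414972e+01,  4.54374370e-01,  1.37153360e-03,
       -6.84115572e+01, -1.48175073e+01]), 'qvel': array([-0.03530303,  0.03169133,  0.16947982,  0.00969274, -0.06522118,
       -0.10249176]), 'joint_torque': array([-6.58904955e-04, -3.90466011e+01,  1.87623399e+01,  4.22434554e+00,
        1.54991902e-02, -3.49902984e-05]), 'position': array([0.15629709, 0.60513501, 0.22256752]), 'tool_rot': array([-1.79998398e+02, -8.95348657e-04, -1.44844409e+01]), 'force': array([-0.64733968, -0.57045114,  0.19462246]), 'wrist_torque': array([0.00664867, 0.00178459, 0.01526878]), 'finger_force': 0.0, 'opening': 0.9982687743594452}
```

View pics/top1.png

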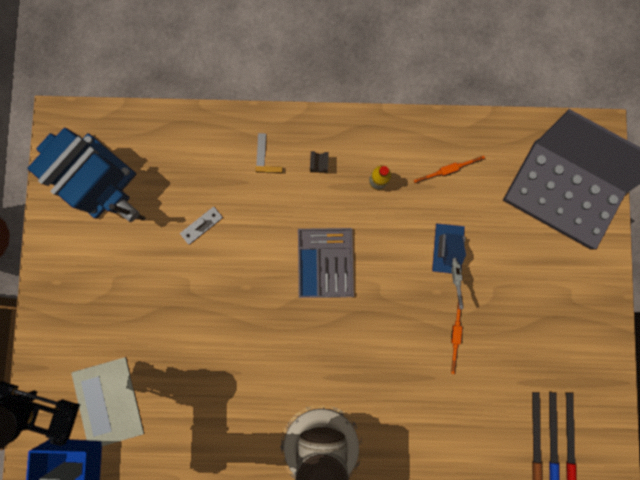

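View pics/side1.png

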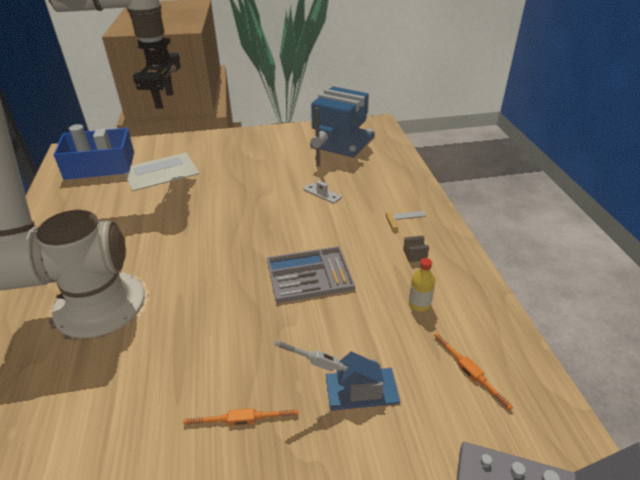

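The top view shows the tray at about (327,262), with the blue compartment at its left (world +y), which puts its yaw near 0. The bracket is at (202,225) and the stand at (449,248). The grey wrench is at (458,275), with its free end towards the robot. The orange wrenches are look-alikes. Next I'll fit the poses by silhouette.

```bash
cat > fit.py <<'E'
import numpy as np, cv2
from scipy.optimize import minimize
from scipy.spatial.transform import Rotation as R
def project(f,P):
    C=R.from_euler("xyz",f["orientation"],degrees=True).as_matrix()
    q=(np.asarray(P)-f["position"])@C
    return np.c_[f["cx"]+f["fx"]*q[:,0]/-q[:,2], f["cy"]-f["fy"]*q[:,1]/-q[:,2]]
def box(x0,x1,y0,y1,z0,z1):
    return np.array([[x,y,z] for x in(x0,x1) for y in(y0,y1) for z in(z0,z1)])/1000
def cyl(x0,x1,r):
    a=np.arange(12)*np.pi/6
    return np.array([[x,r*np.cos(t),r*np.sin(t)] for x in(x0,x1) for t in a])/1000
MOD={"bracket":[box(-60,60,-20,20,0,6),box(-18,18,-6,6,0,38)],
 "tray":[box(-95,95,-75,75,0,16)],
 "wrench":[box(-25,25,-9,9,-12,12),cyl(-37,37,7.5),cyl(-105,47,5)]}
S=4
def sil(f,parts,p,t):
    m=np.zeros((480*S,640*S),np.uint8)
    for b in parts:
        uv=project(f,b@p.T+t)
        h=cv2.convexHull(((uv+0.5)*S*16).astype(np.float32)).round().astype(np.int32)
        cv2.fillConvexPoly(m,h,1,shift=4)
    return m
def pose(name,v):   # x,y,z,yaw,pitch (deg)
    return R.from_euler("ZY",[v[3],v[4]],degrees=True).as_matrix(), np.array(v[:3])
def fit(name,views,v0,free,steps):
    v0=np.array(v0,float); parts=MOD[name]
    big=[(f,cv2.resize(m.astype(np.uint8),None,fx=S,fy=S,interpolation=cv2.INTER_NEAREST)) for f,m in views]
    def cost(u):
        v=v0.copy(); v[free]+=u*np.array(steps); p,t=pose(name,v); c=0
        for f,m in big:
            s=sil(f,parts,p,t); c+=1-(s&m).sum()/(s|m).sum()
        return c/len(big)
    best=None
    for k in(1,-0.5):
        x0=np.zeros(len(free)) if best is None else best.x
        r=minimize(cost,x0,method="Nelder-Mead",options=dict(initial_simplex=np.vstack([x0]+[x0+k*e for e in np.eye(len(free))]),maxfev=250,xatol=.01,fatol=1e-5))
        best=r if best is None or r.fun<best.fun else best
    v=v0.copy(); v[free]+=best.x*np.array(steps); return v,best.fun
def pick(dets,f,xyz):
    u=project(f,[xyz])[0]
    return min(dets,key=lambda d:np.hypot(*(np.argwhere(d["mask"]).mean(0)[::-1]-u)))["mask"]
E
cat > s2.py <<'E'
import pickle; from fit import *
D=pickle.load(open("d1.pkl","rb"))
G={"bracket":([.585,.342,0,-40,0],[0,1,3],[.01,.01,8]),"tray":([.493,-.005,0,0,0],[0,1,3],[.01,.01,4]),
 "wrench":([.458,-.33,.107,0,38],[0,1,2,3,4],[.01,.01,.01,6,4])}
for n,(v0,fr,st) in G.items():
    mk={c:pick(D[c+n],D[c],v0[:3]) for c in("top","side")}
    for cs in(("top",),("side",),("top","side")):
        if n=="wrench" and len(cs)==1: continue
        print(n,cs,*[np.round(a,4) for a in fit(n,[(D[c],mk[c]) for c in cs],v0,fr,st)],[int(mk[c].sum()) for c in cs])
E
time python3 s2.py
```

```text
bracket ('top',) [  0.585   0.342   0.    -40.      0.   ] 1.0 [305]
bracket ('side',) [  0.5894   0.3485   0.     -49.2429   0.    ] 0.0689 [412]
bracket ('top', 'side') [  0.5894   0.3485   0.     -49.2429   0.    ] 0.5345 [305, 412]
tray ('top',) [ 4.9210e-01 -1.7000e-03  0.0000e+00  1.8645e+00  0.0000e+00] 0.0181 [3806]
tray ('side',) [ 4.9370e-01 -2.0000e-04  0.0000e+00  2.6791e+00  0.0000e+00] 0.0224 [3741]
tray ('top', 'side') [ 4.9270e-01 -1.3000e-03  0.0000e+00  2.4793e+00  0.0000e+00] 0.0256 [3806, 3741]
wrench ('top', 'side') [ 0.4674 -0.3354  0.1015 -4.2998 37.4137] 0.1721 [277, 683]
real	0m28.614s
user	0m19.301s
sys	0m8.477s
```

```bash
cat > s3.py <<'E'
import pickle; from fit import *
D=pickle.load(open("d1.pkl","rb"))
for d in D["topbracket"]: print(d["score"],d["mask"].sum(),np.argwhere(d["mask"]).mean(0)[::-1])
print(project(D["top"],[[.5894,.3485,.003]]), [ (d["score"],np.argwhere(d["mask"]).mean(0)[::-1]) for d in D["topwrench"]])
ims=[]
for c,(x,y) in(("top",(410,200)),("side",(250,320))):
    f=D[c]; im=cv2.resize(f["image"][y:y+120,x:x+160],None,fx=4,fy=4,interpolation=cv2.INTER_CUBIC)[:300 if c=="side" else 480]
    s=sil(f,MOD["wrench"],*pose("wrench",[.4674,-.3354,.1015,-4.3,37.41]))[y*4:y*4+im.shape[0],x*4:x*4+640]
    cs,_=cv2.findContours(s,0,1); cv2.drawContours(im,cs,-1,(0,255,0),1)
    m=cv2.resize(pick(D[c+"wrench"],f,[.4674,-.3354,.1015]).astype(np.uint8),None,fx=4,fy=4)[y*4:y*4+im.shape[0],x*4:x*4+640]
    cs,_=cv2.findContours(m,0,1); cv2.drawContours(im,cs,-1,(0,0,255),1)
    ims.append(im)
h=480
im=np.hstack([ims[0][60:480,60:360],cv2.resize(ims[1],None,fx=.78,fy=1.0)[:300,:] if 0 else np.vstack([ims[1][:,100:600],np.zeros((120,500,3),np.uint8)])])
cv2.imwrite("pics/ov.png",im)
E
python3 s3.py
```

```text
0.68 305 [457.61967213 282.55409836]
[[200.17336774 224.37304477]] [(0.81, array([455.52954545, 340.57272727])), (0.64, array([446.46153846, 169.8729097 ])), (0.55, array([457.26353791, 280.19855596]))]
```

View pics/ov.png

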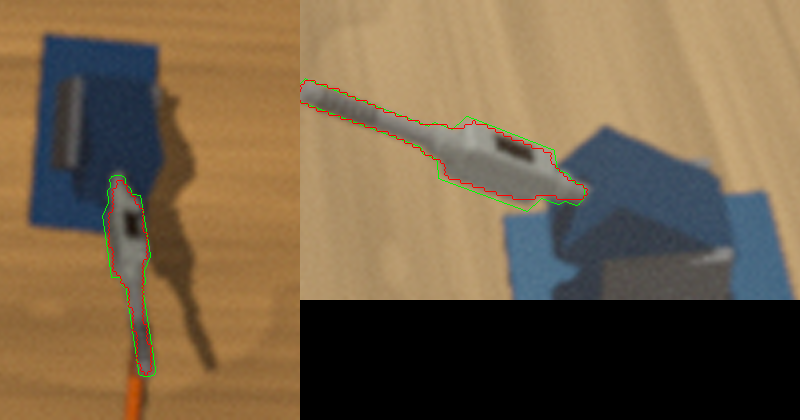

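The overlay matches the grey wrench in both views, and its yaw of about -4° agrees with the stand. The top view missed the bracket, so I'm using the side fit, which agrees with the top search. Next I'll check reach and pick the bracket.

```bash
cat > common.py <<'E'
from workcell import env
from fit import *
TRAY=(.4928,-.0010,2.3); WR=np.array([.4674,-.3354,.1015]); WY,WP=-4.3,37.4
def e(Rm): return list(Rm.as_euler("xyz",degrees=True))
def tool(yaw,pitch,a,flip=0): # wrench pose -> tool orientation, a: tilt from perpendicular
    return R.from_euler("ZYYX",[yaw,pitch,-a,180],degrees=True)*R.from_euler("z",180*flip,degrees=True)
def slot():
    return np.array(TRAY[:2])+R.from_euler("z",TRAY[2],degrees=True).apply([-.026,.047,0])[:2]
def save(c,n,x=0,y=0,w=640,h=480,k=1):
    f=env.grab_frame(c); cv2.imwrite(f"pics/{n}.png",cv2.resize(f["image"][y:y+h,x:x+w],None,fx=k,fy=k,interpolation=cv2.INTER_CUBIC)); return f
E
cat > s4.py <<'E'
from common import *
def ik(p,o):
    r=env.inverse_kinematics(list(p),o); return None if r is None else np.round(r,0)
for y in(-49.2,130.8): print("br",y,ik([.5894,.3485,.015],[180,0,y]))
for y in(2.3,-177.7): print("tr",y,ik([*slot(),.02],[180,0,y]))
for a in(0,15,30):
  for fl in(0,1):
    T=tool(WY,WP,a,fl); g=WR+T.apply([0,0,.019]); d=R.from_euler("ZY",[WY,WP],degrees=True).apply([1,0,0])
    F=tool(0,0,a,fl)
    print(a,fl,ik(g,e(T)),ik(g-T.apply([0,0,.1]),e(T)),ik(g-.1*d,e(T)),"fin",ik(np.array([.49,0,.22])+F.apply([0,0,.019]),e(F)))
y=-49.2
env.goto([.5894,.3485,.12],[180,0,y])
env.move_straight([.5894,.3485,.015],rate=.12,force_limit=10)
print(env.read_state()["position"])
env.gripper_to(0.0,25)
s=env.read_state(); print(s["clock"],s["opening"]*87,s["finger_force"],s["position"])
E
python3 s4.py
```

```text
br -49.2 [ 44.  38.  -3.   0. -48.  -3.]
br 130.8 [ 44.  38.  -3.   0. -48. 177.]
tr 2.3 [ 26.  22. -36.   0. -32.  67.]
tr -177.7 [  26.   22.  -36.   -0.  -32. -113.]Traceback (most recent call last):
  File "s4.py", line 8, in <module>
    T=tool(WY,WP,a,fl); g=WR+T.apply([0,0,.019]); d=R.from_euler("ZY",[WY,WP],degrees=True).apply([1,0,0])
  File "common.py", line 6, in tool
    return R.from_euler("ZYYX",[yaw,pitch,-a,180],degrees=True)*R.from_euler("z",180*flip,degrees=True)
           ~~~~~~~~~~~~^^^^^^^^^^^^^^^^^^^^^^^^^^^^^^^^^^^^^^^^
  File "scipy/spatial/transform/_rotation.pyx", line 1413, in scipy.spatial.transform._rotation.Rotation.from_euler
ValueError: Expected axis specification to be a non-empty string of upto 3 characters, got ZYYX
```

```bash
sed -i 's/"ZYYX",\[yaw,pitch,-a,180\]/"ZYX",[yaw,pitch-a,180]/' common.py; python3 s4.py
```

```text
br -49.2 [ 44.  38.  -3.   0. -48.  -3.]
br 130.8 [ 44.  38.  -3.   0. -48. 177.]
tr 2.3 [ 26.  22. -36.   0. -32.  67.]
tr -177.7 [  26.   22.  -36.   -0.  -32. -113.]
0 0 [-16.  42.   2.   7. -87.  99.] [ -15.   43.   17.    7. -101.  100.] [-17.  32.  -7.   8. -87. 100.] fin [ 19.  10. -20.   0. -60.  71.]
0 1 [-16.  42.   2.   7. -87. -81.] [ -15.   43.   17.    7. -101.  -80.] [-17.  32.  -7.   8. -87. -80.] fin [  19.   10.  -20.    0.  -60. -109.]
15 0 [-17.  34.  -5.   5. -72. 100.] [-16.  33.   6.   5. -85. 101.] [-19.  25. -13.   6. -74. 102.] fin [ 22.   3. -33.   9. -41.  62.]
15 1 [-17.  34.  -5.   5. -72. -80.] [-16.  33.   6.   5. -85. -79.] [-19.  25. -13.   6. -74. -78.] fin [  22.    3.  -33.    9.  -41. -118.]
30 0 [-19.  28. -13.   2. -56. 103.] [-18.  23.  -5.   2. -69. 103.] [-21.  18. -19.   2. -60. 105.] fin [ 20.  -3. -53.  42. -15.  32.]
30 1 [-19.  28. -13.   2. -56. -77.] [-18.  23.  -5.   2. -69. -77.] [-21.  18. -19.   2. -60. -75.] fin [  20.   -3.  -53.   42.  -15. -148.]
[0.58999619 0.349055   0.01598805]
5.5833 11.52223372647242 24.999850247986615 [0.58942361 0.34848927 0.01497915]
```

```bash
cat > s5.py <<'E'
from common import *
import pickle
env.move_straight([.5894,.3485,.10],rate=.15)
s=slot(); print(s)
env.goto([*s,.10],[180,0,TRAY[2]])
env.move_straight([*s,.045],rate=.12)
D={}
for c in("top","side"):
    f=env.grab_frame(c); r=env.trace(f,"bracket"); D[c]=(f,r)
    print(c,[(q["score"],q["mask"].sum(),np.argwhere(q["mask"]).mean(0)[::-1].round()) for q in r],project(f,[[*s,.035]]))
pickle.dump(D,open("d2.pkl","wb"))
a=cv2.resize(D["top"][0]["image"][205:315,280:375],None,fx=4,fy=4,interpolation=cv2.INTER_CUBIC)
b=cv2.resize(D["side"][0]["image"][215:325,265:360],None,fx=4,fy=4,interpolation=cv2.INTER_CUBIC)
cv2.imwrite("pics/held.png",np.hstack([a,b]))
st=env.read_state(); print(st["clock"],st["position"],st["tool_rot"],st["opening"]*87)
E
python3 s5.py
```

```text
[0.46493475 0.04491871]
top [(0.44, np.int64(51), array([310., 292.])), (0.24, np.int64(397), array([380., 177.]))] [[307.47032062 271.38179839]]
side [(0.81, np.int64(457), array([293., 256.]))] [[294.59579657 253.78067903]]
8.35 [0.46562103 0.04527043 0.04581914] [-1.79957685e+02 -1.10077525e-01  2.30807266e+00] 11.484575782437904
```

View pics/held.png

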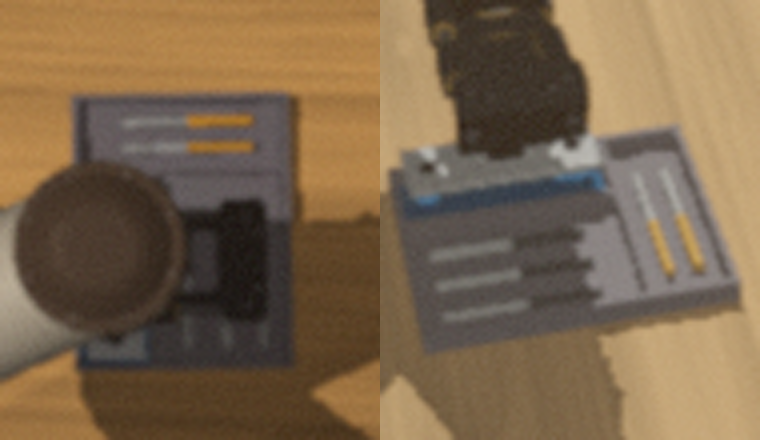

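The side view shows the plate held above the blue floor: its ends are at crop (405,165) and (605,150), and the blue strip is below it. Next I'll fit the plate in the side view and compare it with the side-view tray fit.

```bash
cat > s6.py <<'E'
import pickle; from fit import *
D=pickle.load(open("d2.pkl","rb")); f,r=D["side"]
MOD["plate"]=[box(-60,60,-20,20,0,6)]
for nm in("plate","bracket"):
    v,c=fit(nm,[(f,r[0]["mask"])],[.4656,.0453,.0308,2.3,0],[0,1,3],[.006,.006,4]); print(nm,v.round(4),c)
m=r[0]["mask"].astype(np.uint8)
im=f["image"].copy(); 
big=cv2.resize(im[225:285,260:345],None,fx=8,fy=8,interpolation=cv2.INTER_CUBIC)
def draw(P,col):
    uv=((project(f,P)+.5-[260,225])*8*16).astype(np.int32)
    cv2.polylines(big,[uv],True,col,1,cv2.LINE_AA,4)
Rz=R.from_euler("z",2.5,degrees=True); T=np.array([.4937,-.0002,0])
sq=lambda x0,x1,y0,y1,z:np.array([[x0,y0,z],[x1,y0,z],[x1,y1,z],[x0,y1,z]])/1000
draw(Rz.apply(sq(-26-64.5,-26+64.5,24,70,16))+T,(0,255,255))
draw(Rz.apply(sq(-95,95,-75,75,16))+T,(255,0,255))
P,t=pose("",[.4656,.0453,.0308,2.3,0])
draw(sq(-60,60,-20,20,6)@P.T+t,(0,255,0))
cs,_=cv2.findContours(cv2.resize(m[225:285,260:345],None,fx=8,fy=8,interpolation=0),0,1); cv2.drawContours(big,cs,-1,(0,0,255),1)
cv2.imwrite("pics/held2.png",big)
E
python3 s6.py
```

```text
plate [ 0.4654  0.0421  0.0308 -0.5457  0.    ] 0.2628606011700625
bracket [ 0.4653  0.0421  0.0308 -0.8077  0.    ] 0.36358885017421605
```

View pics/held2.png

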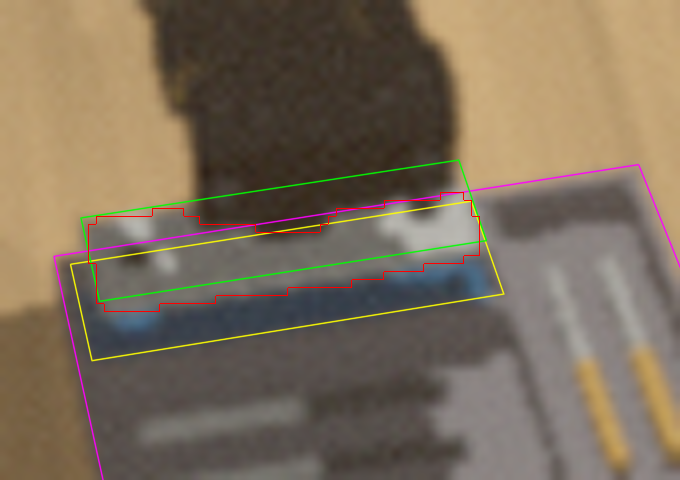

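```bash
cat > s7.py <<'E'
from common import *
s=slot()+[.0004,.0005]
hit=env.move_straight([*s,.0185],rate=.04,force_limit=8)
st=env.read_state(); print(hit,st["clock"],st["position"],st["force"])
E
python3 s7.py
```

```text
True 8.9917 [0.46477179 0.04518149 0.01880872] [-1.38779823 -1.18862814  4.36966606]
```

It reached floor height (resting on a wall would stop at 31 mm). Next I'll release it and retreat.

```bash
cat > s8.py <<'E'
from common import *
env.gripper_to(26/87)
p=env.read_state()["position"]
env.move_straight([p[0],p[1],.12],rate=.2)
env.gripper_to(0.8)
T=tool(WY,WP,5); g=WR+T.apply([0,0,.019]); app=g-T.apply([0,0,.13])
print(e(T),app)
env.goto(list(app),e(T))
st=env.read_state(); print(st["clock"],st["position"],st["joint_positions"].round(0))
f=env.grab_frame("side"); 
for q in env.trace(f,"bracket")[:1]: print(q["score"],fit("bracket",[(f,q["mask"])],[.465,.045,.004,2.4,0],[0,1,3],[.006,.006,4]))
a=cv2.resize(f["image"][215:325,255:365],None,fx=4,fy=4,interpolation=cv2.INTER_CUBIC)
b=cv2.resize(f["image"][260:480,200:460],None,fx=1.35,fy=2,interpolation=cv2.INTER_CUBIC)
cv2.imwrite("pics/rel.png",np.hstack([a,b]))
E
python3 s8.py
```

```text
[np.float64(180.0), np.float64(32.39999999999999), np.float64(-4.300000000000012)] [ 0.52670936 -0.33985949  0.1952204 ]
12.7083 [ 0.5270492  -0.33872476  0.19540076] [ -15.   40.   18.    6. -100.  100.]
0.6 (array([0.46364573, 0.05193436, 0.004     , 0.89173163, 0.        ]), np.float64(0.25618644830378834))
```

View pics/rel.png

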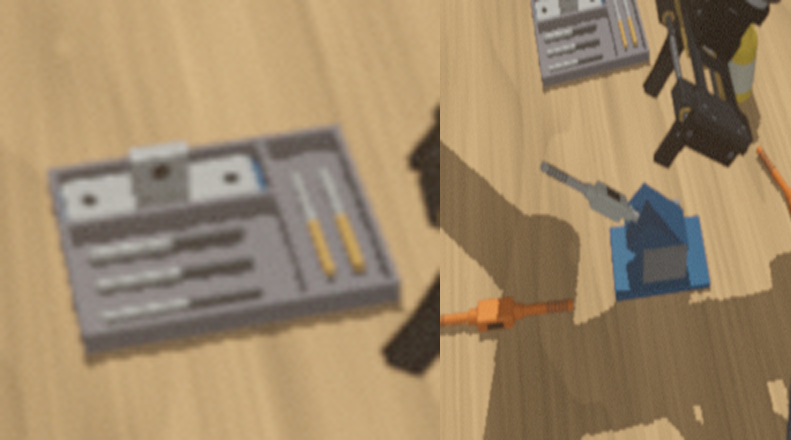

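The bracket sits flat in the compartment: lug at crop (158,172), slivers of blue at both ends. The gripper is poised above the grey wrench and clear of the bottle. Next I'll grip the wrench and draw it out.

```bash
cat > s9.py <<'E'
from common import *
T=tool(WY,WP,5); g=WR+T.apply([0,0,.019]); d=R.from_euler("ZY",[WY,WP],degrees=True).apply([1,0,0])
hit=env.move_straight(list(g),rate=.12,force_limit=8)
env.gripper_to(0,45)
st=env.read_state(); print(hit,st["clock"],st["position"]-g,st["opening"]*87,st["finger_force"],st["force"],st["wrist_torque"])
if 15<st["opening"]*87<21:
    hit=env.move_straight(list(g-.02*d),rate=.06,force_limit=25)
    st=env.read_state(); print(hit,st["clock"],st["opening"]*87,st["finger_force"],st["force"],st["wrist_torque"])
E
python3 s9.py
```

```text
False 14.95 [-4.51984682e-05  4.68441231e-04  9.47941785e-05] 17.5563595160833 44.96840123087168 [-0.15552312  2.75341136  0.92243169] [ 0.68309624 -0.97441087 -0.32728945]
False 15.4333 17.776383026097058 44.95699611492455 [-0.50470287  1.59405746 -0.76929128] [ 0.24564458 -1.39407767 -0.19755846]
```

```bash
cat > s10.py <<'E'
from common import *
T=tool(WY,WP,5); g=WR+T.apply([0,0,.019]); d=R.from_euler("ZY",[WY,WP],degrees=True).apply([1,0,0])
print(env.move_straight(list(g-.11*d),rate=.08,force_limit=25))
p=g-.11*d; p[2]+=.08
env.move_straight(list(p),rate=.12)
env.dwell(.2)
F=tool(0,0,5); q=np.array([.48,-.01,.24])+F.apply([0,0,.019])
env.goto(list(q),e(F)); env.dwell(.5)
st=env.read_state(); print(st["clock"],st["position"]-q,st["opening"]*87,st["finger_force"],st["force"],st["wrist_torque"])
a=env.grab_frame("side"); b=env.grab_frame("top")
for f in(a,b): print([np.round(x["xyz"],3) for x in env.search_frame(f,"wrench")])
cv2.imwrite("pics/fin.png",np.hstack([cv2.resize(a["image"][100:400,180:480],(400,400)),cv2.resize(b["image"][90:390,200:500],(400,400))]))
E
python3 s10.py
```

```text
False
19.4917 [ 4.65493891e-05 -1.95672252e-04 -6.75714407e-05] 17.494939341558112 44.951183991506696 [ 0.3996137  -0.35474145 -2.81038784] [ 0.01267539  0.25866787 -0.00418677]
[array([ 0.306, -0.36 ,  0.015]), array([ 0.766, -0.351,  0.012]), array([ 0.457, -0.011,  0.238])]
[array([ 0.304, -0.355,  0.016]), array([ 0.548, -0.006,  0.244]), array([ 0.763, -0.34 ,  0.016])]
```

View pics/fin.png

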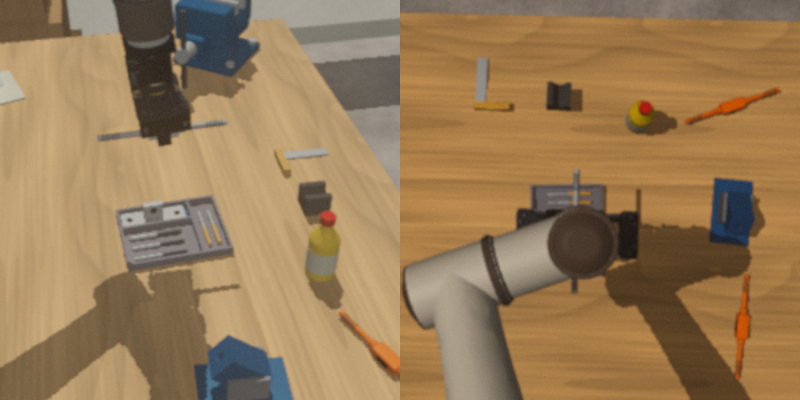

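The wrench is held over the tray, the stand is empty, the bracket is in place and the bystanders haven't moved. One check that the wrench is level from its end pixels, side view (253,203) and (351,192), then hand in.

```bash
cat > s11.py <<'E'
from common import *
f=env.grab_frame("side")
for dz in(-.015,0,.015): print(dz,project(f,[[.375,-.01,.24-dz],[.585,-.01,.24+dz]]).round(0).tolist())
a,b=project(f,[[.375,-.01,.24],[.585,-.01,.24]])
if np.hypot(*(a-[253.5,203]))<7 and np.hypot(*(b-[351,192.5]))<7: print(env.close_job())
E
python3 s11.py
```

```text
-0.015 [[251.0, 196.0], [349.0, 197.0]]
0 [[251.0, 202.0], [349.0, 191.0]]
0.015 [[252.0, 208.0], [349.0, 185.0]]
the job is handed in; nothing more can be done
None
```

The job is handed in at about 20 s on the robot's clock: the bracket is released flat in the blue compartment, the tap wrench is held level over the tray 0.24 m up, and the bystanders look unmoved; no verdict was shown.

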